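Square up a glass blank for engraving

TASK

First raise the hinged light panel by its handle to 45 degrees and leave it standing there to light the work. Then lay the try square on the bench with its stock flush, all along its length, against the front edge face of the glass blank and its blade flat over the glass, the blade's outer edge on the red mark; press it home gently, let go of it, and leave the other things on the bench where they are.

Things in the scene. Friction and masses are not known exactly. Their poses are not given: they have to be found in the camera images.
- light_panel (a joint): Opening angle of the light panel in rad: 0 = lying flat on its base, 0.785 = 45 degrees, up to 1.75. It starts at 0 to 0.15. The hinge is stiff: about 6 N upward at the handle moves it, and it stays where it is left.
- light_handle (a point): Middle of the panel's black handle bar: round, 10 mm thick, parallel to the hinge, 100 mm between its two arms, its axis 42 mm from the panel's front rim so that fingers fit on both sides. At angle 0 it is 36 mm above the bench. Axes: at angle 0, x points level from handle to hinge, y along the bar; they turn with the panel.
- light_hinge (a point): Middle of the light panel's hinge line, at the far edge of its base, 36 mm above the bench, 212 mm from the handle bar. x points level from handle side to hinge, y along the hinge line (left), z up. The panel (aluminium, lamp face below, 168 x 170 x 12 mm) rises from its handle side. The grey base (170 x 170 x 28 mm) is fixed.
- square: Loose try square, 0.3 kg (a push of 2 to 5 N slides it), lying on the bench as it will be used. Origin: centre of the underside of its stock, a blue bar 20 (x) x 120 (y) x 32 mm (z). Blade: aluminium strip 3 mm thick, 17 to 20 mm above the bench, 28 mm wide, at y = 32 to 60 mm, reaching to x = 160 mm. The stock's flush face is the blade side, x = +10 mm; the blade's outer edge is y = +60 mm.
- square_corner (a point): End of the stock's flush face below the blade's outer edge, 8 mm above the bench (at 10, 60, 8 mm in the square); axes as the square.
- square_heel (a point): Other end of the stock's flush face, 120 mm away (at 10, -60, 8 mm in the square); axes as the square.
- blank: Glass blank, 120 (x) x 180 (y) x 15 mm thick, top covered with white masking paper, stuck fast to the bench. Origin: centre of its underside. x points from the front edge (nearest the robot, x = -60 mm) to the back edge, z up. A red line 3 mm wide runs across its top from front to back at y = +45 mm. Brittle: press with less than 30 N.
- blank_mark (a point): Where the red line meets the upper front edge of the glass blank (at -60, 45, 15 mm in the blank); axes as the blank: x into the glass, square to the front edge face, y along the edge.
- tumbler: Bystander: glass tumbler 72 mm wide, 100 mm tall.
- jar: Bystander: amber jar 60 mm wide, 75 mm tall.
- stone: Bystander: green dressing stone 70 x 30 x 20 mm.
- pencil: Bystander: red marking pencil 130 x 9 x 9 mm.
- burr_tray: Bystander: open clear plastic tray 90 x 110 x 30 mm.
- wheel: Bystander: small copper engraving wheel 64 mm wide, 30 mm tall.
Things that resemble listed ones, but are neither listed nor needed, are in the scene too. Several things have the shape of the blank; the one meant has the colours described above. What is shaped like the square but pink is not meant.

How it is judged (in metres and radians):
On the way, in this order (a step that is already met when the one before it is completed fails the run):
1. the light panel stands at 45 degrees, within 6 degrees (value of joint light_panel between 0.68 and 0.89 rad), for 0.4 s.
2. the square lies on the bench, flush with the front edge, blade edge on the mark (x of square_corner in the frame of blank_mark between -0.0015 and 0.0015 m and x of square_heel in the frame of blank_mark between -0.0015 and 0.0015 m and y of square_corner in the frame of blank_mark between -0.004 and 0.004 m and height (world z) of square below 0.003 m and angle between square's own z axis and vertical below 0.03 rad), for 0.2 s.
At the end, for the whole second after the job is handed in: The light panel stands at 45 degrees within 6 degrees; the try square lies flat on the bench at rest, both ends of its stock's flush face within 1.5 mm of the front edge face of the glass, the blade's outer edge within 4 mm of the red mark (all of step 1 and all of step 2 and linear speed of square below 0.01 m/s); the robot touches nothing.
It fails at once if the glass is pressed with 30 N or more, by the square or the fingers (contact force between any of square, the fingers and blank above 30 N).
It fails at once if a bystander is moved more than 20 mm (distance of any of tumbler, jar, stone, pencil, burr_tray, wheel from where it was at the start of the episode above 0.02 m).
It also fails if it takes over 59 s, if anything falls off the work surface, if the arm or the gripper's body presses on something with over 40 N, if the wrist force passes 120 N, or if a joint passes its speed limit or range.

ROBOT

A 7-joint arm with a two-finger parallel gripper is mounted at the origin on the work surface. World frame = base frame: x ahead of the robot, y to its left, z up, the work surface at z = 0. Lengths are in m, angles in degrees, forces in N, time in s.
With the tool pointing down it reaches from about 0.425 to 0.875 m from the base axis. Payload 4.7 kg.
Tool frame: the origin (TCP) lies on the centre line of the jaws, within the pads' length; the fingertips stand 17 mm ahead of it and the grasp point (between the pads) lies 2 mm behind it; z points along the fingers, y is the line along which they close (so a half turn about z gives the same grasp; the last joint's range is limited). The gripper opens to 87 mm and grips with 3 to 60 N. Pads are 19 mm wide; open, the fingers measure 117 mm over their backs; the gripper's body (75 mm by 190 mm) begins 51 mm behind the grasp point.
Start: joints at [-64.051, 18.392, -4.016, 83.108, 1.295, 78.541, -3.26], TCP at [0.276, 0.588, 0.24] pointing down, gripper open.
Joint ranges: [-163.93, 163.93], [-17.29, 119.83], [-79.2, 71.16], [3.27, 140.29], [-89.18, 269.18], [5.43, 117.66], [-154.24, 154.24]. Speed limits (degrees/s): [147.25, 147.25, 180, 180, 180, 180, 180].

INTERFACE

Orientations are given as [roll, pitch, yaw] about the fixed x, y, z axes, in that order (R = Rz(yaw) Ry(pitch) Rx(roll)).
In Python, from cell import env, read_camera gives the robot as it stands.
- The arm moves only by the shell command python3 -m jog 'ROWS' [FORCE]. ROWS is JSON, a list of rows, each a list of 5 numbers: the opening, from 0 (shut) to 1 (fully open), then the shift along the tool's x, y, z each as a share of 0.02 m, from -1 to 1, then the turn about the tool's z as a share of 45 degrees, from -1 to 1. In form: [[gripper, x, y, z, yaw], ...]. A call has 1 to 12 rows; each row shifts and turns the commanded pose from where the row before left it, along the tool's axes as they then stand; what a row does not reach is not made up. A row lasts 1/12 s, in which the tool goes at most 41.7 mm and 7.16 degrees, less where a joint would pass 70% of its speed; a pose out of reach is approached as far as the arm can. A call with a number of a shift or a turn outside -1 to 1 is refused whole. A call with a gripper value outside its range is refused whole. The fingers move at their own pace and stop on an object; FORCE is the grip in N (left out, the last holds). Time passes only in rows, so rows that do not move let the fingers close. It gives the time, the measured TCP pose, the force, the opening and the grip force at its end, in the units of the state.
- env.get_obs(): the state, without advancing time (a new reading comes with each control period).
- read_camera(name): name is "scene" or "top" or "wrist"; returns a dict with "color" (400x640x3 uint8, red, green, blue), "range_z" (400x640 float32, m along the optical axis (not along the pixel's ray), 0 where there is no reading), "mtx" (3x3 intrinsics, pixels), "world_from_camera" (4x4, takes a point from camera to world coordinates); the wrist camera has in their place "T_tool_cam" (4x4, takes a point from camera to tool coordinates, whose origin is the TCP and whose axes are the flange's). Camera axes: x right, y down, z forward; pixel columns grow to the right and rows downward; lengths in m; the calibration is good to about 2 mm. A picture is of the moment at which its call begins: read the wrist's pose just before it.
- env.sign_off(): hands the job in; it is judged then, once.
The state is a dict: "time_s": time; "qpos": joint angles; "joint_velocities": joint speeds; "effort": joint torques, N m; "tool_pos": TCP position; "tool_rot": TCP orientation; "force": force on the tool from outside, world axes, zero at the start; "wrist_torque": the same for the moment, N m; "grip_width": finger opening in m; "grasp_force": force on a finger pad.
Only numpy, scipy, OpenCV 4.12 (cv2) and the standard library are available. Lean on these libraries where they do the work, as an engineer would, in place of code of your own. Each camera call takes 0.05 s, during which the arm holds its last target. There are 200 camera calls.

## Working session

There is one attempt and no reset: what is moved stays moved. The work goes in short steps, Python scripts to look and compute and a shell command to move; the robot and the scene stay as the last step left them, time stands still between calls to the robot, and variables do not carry over. Pictures are saved under pics/ and viewed, at most 13 in all, crops included, and the job is handed in when it is done.

```bash
ls; mkdir -p pics
python3 - <<'E'
from cell import env, read_camera
import cv2,numpy as np
o=env.get_obs(); print({k:np.round(v,3).tolist() for k,v in o.items()})
for n in("scene","top"):
    c=read_camera(n); cv2.imwrite(f"pics/{n}0.png",c["color"][:,:,::-1]); np.savez(f"pics/{n}0.npz",**c); print(n,c["mtx"].tolist(),np.round(c["world_from_camera"],4).tolist())
E
```

```text
pics
{'time_s': 0.0, 'qpos': [-64.05, 18.438, -4.016, 83.176, 1.294, 78.54, -3.258], 'joint_velocities': [0.038, -0.002, -0.084, 0.125, -0.027, -0.04, -0.007], 'effort': [-0.0, -49.13, -0.404, -31.253, -0.064, 0.044, 0.0], 'tool_pos': [0.276, 0.588, 0.238], 'tool_rot': [-179.891, 0.005, 154.862], 'force': [0.359, 0.708, 0.581], 'wrist_torque': [-0.044, 0.009, 0.009], 'grasp_force': 0.0, 'grip_width': 0.087}
scene [[510.34766842589784, 0.0, 315.36619759700943], [0.0, 510.34766842589784, 199.44720373615374], [0.0, 0.0, 1.0]] [[0.0776, 0.8251, -0.5597, 1.2402], [0.997, -0.0598, 0.05, -0.0679], [0.0077, -0.5619, -0.8272, 1.1238], [0.0, 0.0, 0.0, 1.0]]
top [[459.93856826757127, 0.0, 313.5854456601142], [0.0, 459.93856826757127, 198.355329474166], [0.0, 0.0, 1.0]] [[0.0271, -0.9876, 0.1545, 0.3802], [-0.9996, -0.0278, -0.0024, 0.0166], [0.0067, -0.1544, -0.988, 1.0417], [0.0, 0.0, 0.0, 1.0]]
```

View pics/top0.png

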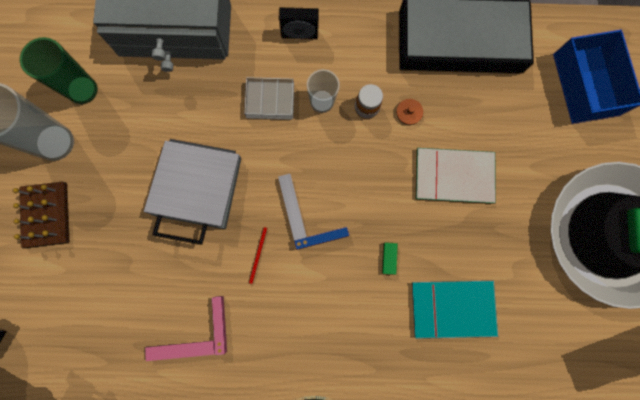

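View pics/scene0.png

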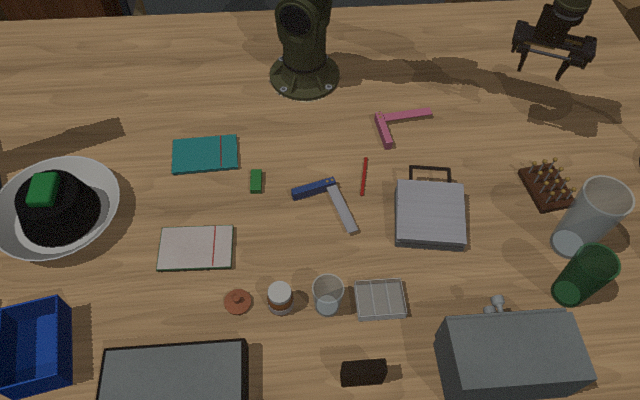

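The top view shows the light panel at (195,185) with its handle bar at about (180,238). The square's stock runs (298,243) to (347,233), with its blade reaching (287,178). The white blank is at (455,175) with its red line at column 437, and the pencil is at (258,255). The scene view agrees. Next I measure with depth and colour masks.

```bash
cat > h.py <<'E'
import numpy as np, cv2
def load(n): return dict(np.load(f"pics/{n}.npz"))
def pts(c,T=None):
    T=c["world_from_camera"] if T is None else T
    h,w=c["range_z"].shape; v,u=np.mgrid[:h,:w]; K=c["mtx"]; z=c["range_z"]
    P=np.dstack([(u-K[0,2])/K[0,0]*z,(v-K[1,2])/K[1,1]*z,z])
    return P@T[:3,:3].T+T[:3,3]
def ray(c,uv,z,T=None):
    T=c["world_from_camera"] if T is None else T
    uv=np.atleast_2d(uv).astype(float);K=c["mtx"]
    d=np.c_[(uv-[K[0,2],K[1,2]])/[K[0,0],K[1,1]],np.ones(len(uv))]@T[:3,:3].T
    return T[:3,3]+d*((z-T[2,3])/d[:,2])[:,None]
def hsv(c): return cv2.cvtColor(c["color"],cv2.COLOR_RGB2HSV)
def box(xy): return cv2.minAreaRect((np.asarray(xy)*1000).astype(np.float32))
def big(m):
    n,l,s,_=cv2.connectedComponentsWithStats(m.astype(np.uint8)); return l==1+np.argmax(s[1:,4])
E
python3 - <<'E'
from h import *
R=dict(top=dict(blank=(405,135,510,215),sq=(275,165,355,255),pan=(135,130,250,250)),
 scene=dict(blank=(145,215,245,280),sq=(280,165,365,240),pan=(385,160,475,255)))
for n in R:
    c=load(n+"0");P=pts(c);H=hsv(c)
    def roi(k):
        x0,y0,x1,y1=R[n][k];m=np.zeros(H.shape[:2],bool);m[y0:y1,x0:x1]=1;return m
    h,s,v=[H[...,i].astype(int) for i in range(3)]
    z=P[...,2]
    m=roi("blank"); w=big(m&(s<60)&(v>110)); red=m&((h<8)|(h>172))&(s>90)
    hull=cv2.convexHull(np.argwhere(w|red)[:,::-1].astype(np.int32))
    print(n,"blank z",np.median(z[w]),box(ray(c,np.argwhere(w|(red&cv2.dilate(w.astype(np.uint8),np.ones((7,7))).astype(bool)))[:,::-1],.015)[:,:2]), "red",box(ray(c,np.argwhere(big(red))[:,::-1],.015)[:,:2]))
    m=roi("sq"); b=big(m&(h>100)&(h<130)&(s>100)); zt=np.median(z[b])
    print(" stock",zt,np.percentile(z[b],[5,50,95]),"all",box(P[b][:,:2]),"top",box(P[b&(z>.027)][:,:2]))
    bl=big(m&(s<60)&(v>100)); print(" blade",np.median(z[bl]),box(P[bl][:,:2]))
    m=roi("pan"); k=m&(v<60)&(z>0.02)
    p=P[big(k)]; print(" handle px",big(k).sum(),p.mean(0),box(p[:,:2]),np.percentile(p[:,2],[10,50,90]))
    a=big(m&(s<60)&(v>100)&(z>.03)); q=P[a]; C=np.c_[q[:,:2],np.ones(len(q))]; f=np.linalg.lstsq(C,q[:,2],rcond=None)[0]
    print(" panel",box(q[:,:2]),"slope",f,np.hypot(*f[:2]), q[:,2].min(),q[:,2].max())
E
```

```text
top blank z 0.014759927001666284 ((604.8529052734375, -308.29205322265625), (176.4478302001953, 118.01073455810547), 88.37924194335938) red ((604.1139526367188, -264.0236511230469), (3.032963752746582, 105.15682220458984), 87.89944458007812)
 stock 0.03126744382098057 [0.0283215  0.03126744 0.03450041] all ((441.925048828125, -11.25970458984375), (71.60956573486328, 114.99107360839844), 33.79952621459961) top ((441.925048828125, -11.25970458984375), (71.60956573486328, 114.99107360839844), 33.79952621459961)
 blade 0.019219370320759932 ((485.5206298828125, 52.72526550292969), (222.47386169433594, 29.54523277282715), 16.285776138305664)
 handle px 394 [0.45583861 0.29777204 0.06042041] ((438.92218017578125, 191.14442443847656), (365.0154113769531, 49.24297332763672), 79.0849380493164) [0.02625063 0.0641602  0.06775834]
 panel ((531.2349853515625, 179.81198120117188), (403.194580078125, 187.74221801757812), 72.18505096435547) slope [-0.45379737 -0.43642073  0.43401097] 0.6295991619106241 0.03615442370480815 1.0416738186456056
scene blank z 0.015505604705035703 ((607.1592407226562, -307
[... 282 characters left out ...]
353515625), (108.74922180175781, 816.4718017578125), 81.40660095214844) top ((828.3961181640625, -60.697662353515625), (108.74922180175781, 816.4718017578125), 81.40660095214844)
 blade 0.02002236047282513 ((520.3086547851562, 66.84040832519531), (155.76637268066406, 36.521446228027344), 15.962934494018555)
 handle px 185 [0.46159275 0.29397191 0.07737869] ((848.0057983398438, 146.56375122070312), (110.86517333984375, 887.0889892578125), 68.44721221923828) [0.06268387 0.06607024 0.06958016]
 panel ((874.3986206054688, 170.3199462890625), (196.16372680664062, 850.73046875), 69.90570068359375) slope [ 0.51171146 -0.29949945 -0.15242819] 0.5929152837083672 0.03722498793764073 1.1237547368734917
```

Run:
```python
from h import *
R=dict(top=dict(sq=(275,165,355,255),pan=(135,130,250,250)),scene=dict(sq=(280,165,365,240),pan=(385,160,475,255)))
for n in R:
    c=load(n+"0");P=pts(c);H=hsv(c);ok=c["range_z"]>0
    def roi(k):
        x0,y0,x1,y1=R[n][k];m=np.zeros(H.shape[:2],bool);m[y0:y1,x0:x1]=1;return m&ok
    h,s,v=[H[...,i].astype(int) for i in range(3)];z=P[...,2]
    m=roi("sq"); b=big(m&(h>100)&(h<130)&(s>100))
    print(n,"stock",b.sum(),box(P[b&(z>.026)][:,:2])); print(" vals top/side V:",np.percentile(v[b],[5,25,50,75,95]))
    bl=big(m&(s<60)&(v>100)&(z>.013)&(z<.026)); g=ray(c,np.argwhere(bl)[:,::-1],.02)[:,:2]; print(" blade",bl.sum(),box(g),cv2.boxPoints(box(g)).round(1).tolist())
    k=roi("pan")&(v<70)&(z>0.045)&(z<.09); k=big(k); p=P[k]; f=box(p[:,:2])
    print(" handle",k.sum(),p.mean(0),f,np.percentile(p[:,2],[10,50,90]))
    a=big(roi("pan")&(s<60)&(v>90)&(z>.034)&(z<.12)); q=P[a]; C=np.c_[q[:,:2],np.ones(len(q))]; f=np.linalg.lstsq(C,q[:,2],rcond=None)[0]
    print(" panel",box(q[:,:2]),"slope",f,np.arctan(np.hypot(*f[:2])),"dir",np.degrees(np.arctan2(-f[1],-f[0])), np.percentile(q[:,2],[1,99]))
# enlarged crop
c=load("top0");cv2.imwrite("pics/crop1.png",cv2.resize(c["color"][125:260,130:360,::-1],None,fx=3.4,fy=3.4,interpolation=cv2.INTER_CUBIC))
```

```text
top stock 412 ((450.9903869628906, -5.036304473876953), (18.58579444885254, 116.92676544189453), 15.964055061340332)
 vals top/side V: [104. 113. 118. 119. 121.]
 blade 816 ((520.7291259765625, 62.68077850341797), (148.41351318359375, 27.951467514038086), 16.12255096435547) [[445.6000061035156, 55.5], [453.29998779296875, 28.600000381469727], [595.9000244140625, 69.9000015258789], [588.0999755859375, 96.69999694824219]]
 handle 358 [0.45058106 0.29939069 0.06464678] ((458.33477783203125, 298.2315979003906), (110.36402130126953, 46.405338287353516), 81.24321746826172) [0.06077754 0.06493777 0.06785543]
 panel ((565.018798828125, 281.3577880859375), (171.06060791015625, 168.2522735595703), 81.16071319580078) slope [-0.12736985  0.02024205  0.11790467] 0.12826030133993258 dir -9.030122380173232 [0.03930891 0.06385107]
scene stock 239 ((455.341552734375, -4.660892486572266), (23.27849578857422, 117.00153350830078), 15.605320930480957)
 vals top/side V: [ 84.  99. 101. 102. 108.]
 blade 537 ((523.5994262695312, 63.742408752441406), (148.84657287597656, 28.80844497680664), 16.102245330810547) [[448.1000061035156, 56.900001525878906], [456.1000061035156, 29.299999237060547], [599.0999755859375, 70.5], [591.0999755859375, 98.19999694824219]]
 handle 216 [0.45375375 0.30147351 0.06575084] ((463.4096984863281, 299.4529724121094), (108.97592163085938, 48.140380859375), 81.13180541992188) [0.06195716 0.06599429 0.06954743]
 panel ((566.6289672851562, 283.1283264160156), (170.48045349121094, 174.92564392089844), 80.79779052734375) slope [-0.12260017  0.01802211  0.11750393] 0.12328921052199826 dir -8.36253460850277 [0.04035063 0.0654312 ]
```

View pics/crop1.png

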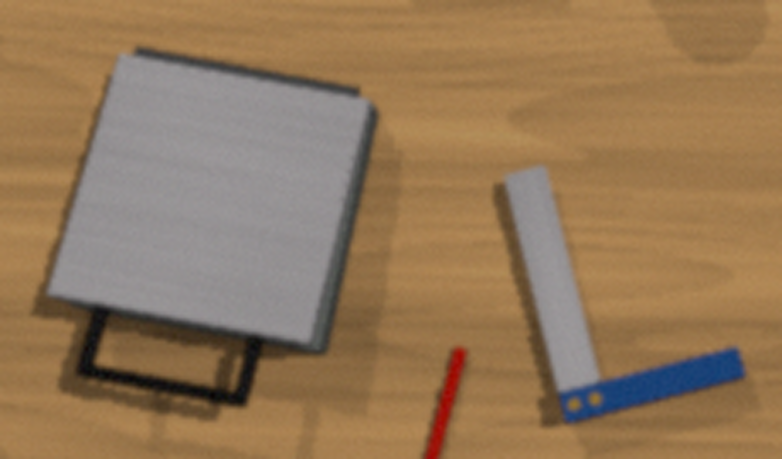

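Top crop: the panel's handle bar runs from (80,375) to (245,405), and the square is at (560–745, 350–420) with its blade up to (525,172).

Fused estimates:
- **Handle:** (0.442, 0.301, 0.062), panel direction yaw −8.9°, opening angle about 0.125 rad.
- **Square:** origin (0.4525, −0.004), yaw 16.1°.
- **Mark:** (0.547, −0.261), blank yaw −1.65°.

I move to above the handle first.

```bash
cat >> h.py <<'E'
def go(x,y,z,yaw=None):
    """shares to go (at present yaw), and turn share"""
    from cell import env
    o=env.get_obs(); w=np.radians(o["tool_rot"][2]); d=np.array([x,y,z])-o["tool_pos"]
    r=[d[0]*np.cos(w)+d[1]*np.sin(w), d[0]*np.sin(w)-d[1]*np.cos(w), -d[2]]
    t=0 if yaw is None else -((yaw-o["tool_rot"][2]+90)%180-90)/45
    print("shares",np.round(np.array(r)/.02,2),"turn",round(t,3),"| pos",np.round(o["tool_pos"],4),"yaw",round(o["tool_rot"][2],2),"F",np.round(o["force"],1),"t",round(o["time_s"],2),"w",round(float(o["grip_width"]),4))
E
python3 -m jog '[[0.35,-0.97,-0.68,0,0],[0.35,-0.97,-0.68,0,0],[0.35,-0.97,-0.68,0,0],[0.35,-0.97,-0.68,0,0],[0.35,-0.97,-0.68,0,0],[0.35,-0.97,-0.68,0,0],[0.35,-0.97,-0.68,0,0],[0.35,-0.97,-0.68,0,0],[0.35,-0.97,-0.68,0,0],[0.35,-0.97,-0.68,0,0],[0.35,-0.97,-0.68,0,0],[0.35,-0.97,-0.68,0,0]]' 30
python3 -m jog '[[0.35,-0.97,-0.68,0,0],[0.35,-0.97,-0.6,0,0],[0.35,0,0,0,0.15],[0.35,0,0,0,0.15],[0.35,0,0,0,0.15],[0.35,0,0,0,0.15],[0.35,0,0,0,0.15],[0.35,0,0,0,0.15],[0.35,0,0,0,0.15],[0.35,0,0,0,0.15],[0.35,0,0,0,0.15],[0.35,0,0,0,0.15]]'
python3 -m jog '[[0.35,0,0,0,0.14],[0.35,0,0,0,0],[0.35,0,0,0,0]]'
python3 -c "
from h import *
go(.442,.301,.07,81.1)
from cell import env,read_camera
c=read_camera('wrist');cv2.imwrite('pics/w1.png',c['color'][:,:,::-1]);np.savez('pics/w1.npz',**c)"
```

```text
time_s: 1.1
tool_pos: [0.4178, 0.3405, 0.2392]
tool_rot: [-180.0, -0.0, 154.9]
force: [1.1, 0.1, -0.1]
grip_width: 0.0312
grasp_force: 0.0
time_s: 2.1
tool_pos: [0.4416, 0.3019, 0.2391]
tool_rot: [-180.0, 0.0, 87.0]
force: [0.5, 0.5, -0.3]
grip_width: 0.0304
grasp_force: 0.0
time_s: 2.35
tool_pos: [0.4416, 0.302, 0.2392]
tool_rot: [-180.0, 0.0, 81.2]
force: [-0.0, 0.4, 0.4]
grip_width: 0.0303
grasp_force: 0.0
shares [-0.05  0.03  8.46] turn 0.003 | pos [0.4416 0.302  0.2392] yaw 81.24 F [-0.   0.4  0.4] t 2.35 w 0.0303
```

View pics/w1.png

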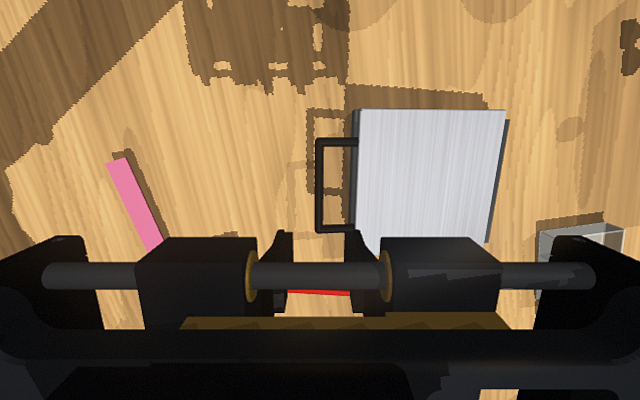

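The wrist view shows the bar (column 320, rows 140–230) centred between the fingers at columns 285 and 350. I descend, grip, and raise it along its arc to about 27°. Beyond that the gripper body would meet the panel.

```bash
python3 -m jog '[[0.35,0,0,1,0],[0.35,0,0,1,0],[0.35,0,0,1,0],[0.35,0,0,1,0],[0.35,0,0,1,0],[0.35,0,0,1,0],[0.35,0,0,1,0],[0.35,0,0,0.7,0],[0.35,0,0,0.7,0],[0.35,0,0,0,0],[0,0,0,0,0],[0,0,0,0,0]]' 40
python3 -m jog '[[0,0,0,0,0],[0,0,0,0,0],[0,0,0.065,-0.4,0],[0,0,0.065,-0.4,0],[0,0,0.085,-0.36,0],[0,0,0.085,-0.36,0],[0,0,0.11,-0.36,0],[0,0,0.11,-0.36,0]]'
python3 -m jog '[[0,0,0.14,-0.34,0],[0,0,0.14,-0.34,0],[0,0,0.14,-0.28,0],[0,0,0.14,-0.28,0],[0,0,0,0,0]]'
```

```text
time_s: 3.4
tool_pos: [0.4423, 0.3025, 0.0724]
tool_rot: [180.0, -0.0, 81.1]
force: [0.1, 0.3, -0.0]
grip_width: 0.0238
grasp_force: 0.0
time_s: 4.07
tool_pos: [0.452, 0.3006, 0.1169]
tool_rot: [-180.0, -0.0, 81.1]
force: [1.2, 2.2, -8.9]
grip_width: 0.0087
grasp_force: 40.0
time_s: 4.48
tool_pos: [0.4625, 0.299, 0.1425]
tool_rot: [-179.9, 0.0, 81.1]
force: [-5.9, 0.6, 1.7]
grip_width: 0.0088
grasp_force: 40.0
```

```bash
python3 -m jog '[[0.3,0,0,0,0],[0.3,0,0,0,0],[0.3,0,0,0,0],[0.3,0,0,-0.5,0],[0.3,0,0,-1,0],[0.3,0,-0.2,-1,0],[0.3,0,-0.5,-1,0],[0.3,0,-0.8,-0.5,0],[0.3,0,0,0,0]]'
python3 - <<'E'
from h import *
from cell import env,read_camera
print(env.get_obs()["qpos"])
c=read_camera("scene");np.savez("pics/s1.npz",**c);P=pts(c);H=hsv(c);z=P[...,2];v=H[...,2].astype(int)
m=np.zeros(z.shape,bool);m[130:260,370:490]=1;m&=(c["range_z"]>0)
a=big(m&(H[...,1]<60)&(v>80)&(z>.034)&(z<.3)&(P[...,0]>.4)&(P[...,0]<.68)); q=P[a];C=np.c_[q[:,:2],np.ones(len(q))];f=np.linalg.lstsq(C,q[:,2],rcond=None)[0]
print(a.sum(),box(q[:,:2]),np.arctan(np.hypot(*f[:2])),np.degrees(np.arctan2(-f[1],-f[0])))
go(.4625-.025,.299+.004,.138,-8.9)
E
```

```text
time_s: 5.23
tool_pos: [0.4334, 0.3053, 0.2254]
tool_rot: [179.8, -0.3, 81.2]
force: [-0.6, -0.1, -0.2]
grip_width: 0.0259
grasp_force: 0.0
[-47.29141004   3.85438431   9.74744646 101.94699806  -0.75043204
  73.89695424 -46.18726548]
4732 ((577.6942749023438, 281.2542419433594), (171.324951171875, 155.82083129882812), 80.99799346923828) 0.4608842761712284 -9.230854606801728
shares [-0.05  0.18  4.29] turn -1.999 | pos [0.4341 0.3045 0.2238] yaw 81.15 F [ 0.3 -0.3  0.1] t 5.28 w 0.026
```

```bash
python3 -m jog '[[0,0,0,0,-0.154],[0,0,0,0,-0.154],[0,0,0,0,-0.154],[0,0,0,0,-0.154],[0,0,0,0,-0.154],[0,0,0,0,-0.154],[0,0,0,0,-0.154],[0,0,0,0,-0.154],[0,0,0,0,-0.154],[0,0,0,0,-0.154],[0,0,0,0,-0.154],[0,0,0,0,-0.154]]'
python3 -m jog '[[0,0,0,0,-0.154],[0,0,0,0.3,0],[0,0,0,0.8,0],[0,0,0,0.8,0],[0,0,0,0.8,0],[0,0,0,0.8,0],[0,0,0,0.8,0],[0,0,0,0,0],[0,0,0,0,0]]'
python3 -c "
from h import *
go(.4625-.015,.299+.002,.138,171.1)"
```

```text
time_s: 6.28
tool_pos: [0.4345, 0.3025, 0.2205]
tool_rot: [-179.9, 0.0, 164.5]
force: [-0.2, -0.3, -0.2]
grip_width: 0.0007
grasp_force: 0.0
time_s: 7.03
tool_pos: [0.4333, 0.3025, 0.134]
tool_rot: [-179.9, -0.1, 171.0]
force: [-0.0, 0.7, -0.3]
grip_width: 0.0003
grasp_force: 0.0
shares [-0.71  0.04 -0.2 ] turn -0.002 | pos [0.4333 0.3025 0.134 ] yaw 170.99 F [-0.   0.7 -0.3] t 7.03 w 0.0003
```

```bash
python3 -m jog '[[0,-0.35,0,0,0],[0,-0.35,0,0,0],[0,-0.17,0,-0.3,0],[0,-0.17,0,-0.3,0],[0,0,0,0,0]]'
python3 -m jog '[[0,-0.2,0,-0.31,0],[0,-0.2,0,-0.31,0],[0,-0.22,0,-0.3,0],[0,-0.22,0,-0.3,0],[0,0,0,0,0]]'
python3 -c "
from h import *
from cell import read_camera
go(.5,.3,.138,171.1)
c=read_camera('scene');cv2.imwrite('pics/s2.png',c['color'][100:300,320:560,::-1])"
```

```text
time_s: 7.45
tool_pos: [0.4527, 0.3008, 0.1478]
tool_rot: [-180.0, -0.2, 171.1]
force: [-6.2, 0.5, 2.3]
grip_width: 0.0003
grasp_force: 3.1
time_s: 7.87
tool_pos: [0.4687, 0.2983, 0.1725]
tool_rot: [-180.0, -0.3, 171.1]
force: [-8.8, 0.1, 4.7]
grip_width: 0.0005
grasp_force: 4.1
shares [-1.53  0.32  1.73] turn 0.001 | pos [0.4687 0.2983 0.1725] yaw 171.14 F [-8.8  0.1  4.7] t 7.87 w 0.0005
```

View pics/s2.png

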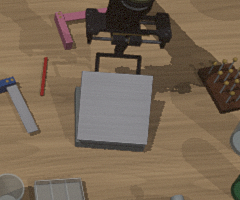

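```bash
python3 -m jog '[[0,-0.22,0,-0.28,0],[0,-0.22,0,-0.28,0],[0,-0.23,0,-0.28,0],[0,-0.23,0,-0.28,0],[0,0,0,0,0],[0,0,0,0,0]]'
python3 - <<'E'
from h import *
from cell import env,read_camera
c=read_camera("scene");P=pts(c);H=hsv(c);z=P[...,2];v=H[...,2].astype(int)
m=np.zeros(z.shape,bool);m[130:260,370:490]=1;m&=(c["range_z"]>0)
a=big(m&(H[...,1]<60)&(v>80)&(z>.034)&(z<.2)&(P[...,0]>.48)&(P[...,0]<.68)); q=P[a];C=np.c_[q[:,:2],np.ones(len(q))];f=np.linalg.lstsq(C,q[:,2],rcond=None)[0]
print(a.sum(),box(q[:,:2]),np.arctan(np.hypot(*f[:2])),np.degrees(np.arctan2(-f[1],-f[0])))
go(.5,.3,.138,171.1)
E
```

```text
time_s: 8.42
tool_pos: [0.4878, 0.2952, 0.1949]
tool_rot: [180.0, -0.1, 171.1]
force: [-5.4, -0.6, 2.5]
grip_width: 0.0008
grasp_force: 2.7
4926 ((592.8406982421875, 279.155029296875), (171.3332061767578, 126.74462127685547), 81.07980346679688) 0.7931280604879538 -9.280977635714374
shares [-0.57  0.33  2.85] turn 0.001 | pos [0.4878 0.2952 0.1949] yaw 171.12 F [-5.4  0.8  2.1] t 8.47 w 0.0002
```

Panel at 0.793 rad. Now I back off and head for the square.

```bash
python3 -m jog '[[0.6,0.5,0,0,0],[0.6,0.9,0,0,0],[0.6,0.9,0,0,0],[0.6,0.5,0.5,0,0],[0.6,0,0.9,0,0.14],[0.6,0,0.9,0,0.14],[0.6,0,0.9,0,0.14],[0.6,0,0.9,0,0.14],[0.6,0,0.9,0,0.14],[0.6,0,0.9,0,0.14],[0.6,0,0.9,0,0.14],[0.6,0,0.9,0,0.14]]'
python3 -m jog '[[0.6,0,0,0,0.14],[0.6,0,0,0,0.14],[0.6,0,0,0,0],[0.6,0,0,0,0]]'
python3 -c "
from h import *
go(.4525,-.004,.036,106.1)"
```

```text
time_s: 9.47
tool_pos: [0.507, 0.4345, 0.1949]
tool_rot: [179.9, -0.0, 120.5]
force: [1.1, 0.2, 0.9]
grip_width: 0.052
grasp_force: 0.0
time_s: 9.8
tool_pos: [0.5067, 0.4331, 0.1945]
tool_rot: [179.9, -0.0, 108.3]
force: [-0.2, 0.4, 0.5]
grip_width: 0.0521
grasp_force: 0.0
shares [-19.9   -9.44   7.93] turn 0.049 | pos [0.5067 0.4331 0.1945] yaw 108.3 F [-0.2  0.4  0.5] t 9.8 w 0.0521
```

I had the sideways sign wrong, so the arm went left. It touched nothing (force about 0). I raise it and cross over the panel with clearance.

```bash
python3 -m jog '[[0.6,0,0,-1,0.049],[0.6,0,0,-1,0],[0.6,0,0,-1,0],[0.6,0,0,0,0],[0.6,-0.99,-0.47,0,0],[0.6,-0.99,-0.47,0,0],[0.6,-0.99,-0.47,0,0],[0.6,-0.99,-0.47,0,0],[0.6,-0.99,-0.47,0,0],[0.6,-0.99,-0.47,0,0],[0.6,-0.99,-0.47,0,0],[0.6,-0.99,-0.47,0,0]]'
python3 -m jog '[[0.6,-0.99,-0.47,0,0],[0.6,-0.99,-0.47,0,0],[0.6,-0.99,-0.47,0,0],[0.6,-0.99,-0.47,0,0],[0.6,-0.99,-0.47,0,0],[0.6,-0.99,-0.47,0,0],[0.6,-0.99,-0.47,0,0],[0.6,-0.99,-0.47,0,0],[0.6,-0.99,-0.47,0,0],[0.6,-0.99,-0.47,0,0],[0.6,-0.99,-0.47,0,0],[0.6,-0.99,-0.47,0,0]]'
python3 - <<'E'
from h import *
from cell import env,read_camera
go(.4525,-.004,.036,106.1)
c=read_camera("scene");P=pts(c);H=hsv(c);z=P[...,2];v=H[...,2].astype(int)
m=np.zeros(z.shape,bool);m[130:260,370:490]=1;m&=(c["range_z"]>0)
a=big(m&(H[...,1]<60)&(v>80)&(z>.034)&(z<.2)&(P[...,0]>.48)&(P[...,0]<.68)); q=P[a];C=np.c_[q[:,:2],np.ones(len(q))];f=np.linalg.lstsq(C,q[:,2],rcond=None)[0]
print(a.sum(),np.arctan(np.hypot(*f[:2])))
c=read_camera("wrist");cv2.imwrite("pics/w3.png",c["color"][...,::-1])
E
```

```text
time_s: 10.8
tool_pos: [0.4771, 0.2588, 0.2538]
tool_rot: [180.0, -0.0, 106.1]
force: [0.2, -0.2, 0.3]
grip_width: 0.052
grasp_force: 0.0
time_s: 11.8
tool_pos: [0.4339, -0.0005, 0.2538]
tool_rot: [179.9, -0.0, 106.1]
force: [0.4, 0.6, 0.2]
grip_width: 0.0522
grasp_force: 0.0
shares [-0.42  0.85 10.89] turn -0.0 | pos [ 0.4339 -0.0005  0.2538] yaw 106.08 F [0.4 0.6 0.2] t 11.8 w 0.0522
4922 0.7928999080365342
```

View pics/w3.png

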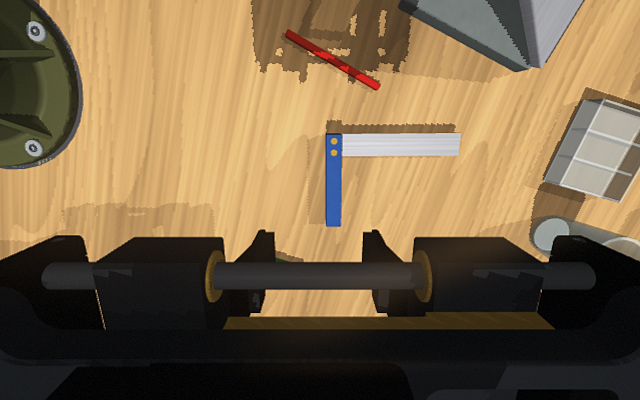

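The wrist view shows the square (stock at column 334, rows 133–226) parallel to the fingers. The panel is still at 0.793 rad. I descend and grip.

```bash
python3 -m jog '[[0.6,0,0.4,1,0],[0.6,-0.4,0.4,1,0],[0.6,0,0,1,0],[0.6,0,0,1,0],[0.6,0,0,1,0],[0.6,0,0,1,0],[0.6,0,0,1,0],[0.6,0,0,0,0],[0.6,0,0,0,0]]'
python3 - <<'E'
from h import *
from cell import env,read_camera
go(.4525,-.004,.036,106.1)
o=env.get_obs();c=read_camera("wrist")
from scipy.spatial.transform import Rotation as R
T=np.eye(4);T[:3,:3]=R.from_euler("xyz",o["tool_rot"],degrees=True).as_matrix();T[:3,3]=o["tool_pos"];T=T@c["T_tool_cam"]
H=hsv(c);P=pts(c,T);h=H[...,0]
b=(h>100)&(h<130)&(H[...,1]>100)&(P[...,2]>.026)&(P[...,2]<.05)&(c["range_z"]>0);b=big(b);print(b.sum(),box(ray(c,np.argwhere(b)[:,::-1],.032,T)[:,:2]))
E
```

```text
time_s: 12.65
tool_pos: [0.4511, -0.0024, 0.1134]
tool_rot: [-179.9, 0.0, 106.0]
force: [-0.3, 0.0, 0.2]
grip_width: 0.0522
grasp_force: 0.0
shares [-0.1   0.04  3.87] turn -0.002 | pos [ 0.4511 -0.0024  0.1134] yaw 106.03 F [-0.3  0.   0.2] t 12.65 w 0.0522
2680 ((450.4912414550781, 4.075294494628906), (19.499862670898438, 100.12894439697266), 16.13558578491211)
```

```bash
python3 -m jog '[[0.6,-0.1,0.05,0.97,0],[0.6,0,0,0.97,0],[0.6,0,0,0.97,0],[0.6,0,0,0.96,0],[0.6,0,0,0,0],[0,0,0,0,0],[0,0,0,0,0],[0,0,0,0,0],[0,0,0,0,0],[0,0,0,0,0],[0,0,0,0,0]]' 30
python3 -c "
from h import *
go(.4525,-.004,.076,88.35)"
```

```text
time_s: 13.62
tool_pos: [0.4537, -0.0042, 0.0371]
tool_rot: [180.0, -0.0, 106.0]
force: [-2.2, -0.9, 2.0]
grip_width: 0.0203
grasp_force: 1.8
shares [ 0.03 -0.05 -1.94] turn 0.391 | pos [ 0.4537 -0.0042  0.0371] yaw 105.95 F [-2.2 -0.9  2. ] t 13.62 w 0.0203
```

```bash
python3 -m jog '[[0,0,0,-0.5,0],[0,0,0,-0.5,0],[0,0,0,-0.5,0],[0,0,0,-0.5,0],[0,0,0,-0.5,0.1],[0,0,0,0,0.1],[0,0,0,0,0.1],[0,0,0,0,0.09],[0,0,0,0,0],[0,0,0,0,0]]'
python3 -c "
from h import *
go(.5256,-.321,.05,88.35)"
```

```text
time_s: 14.45
tool_pos: [0.4537, -0.0042, 0.0873]
tool_rot: [180.0, -0.0, 88.5]
force: [-0.4, 0.7, -2.5]
grip_width: 0.0196
grasp_force: 29.9
shares [-15.74   4.01   1.86] turn 0.004 | pos [ 0.4537 -0.0042  0.0873] yaw 88.51 F [-0.4  0.7 -2.5] t 14.45 w 0.0196
```

```bash
python3 -m jog '[[0,-0.5,0.13,0,0],[0,-0.98,0.25,0,0],[0,-0.98,0.25,0,0],[0,-0.98,0.25,0,0],[0,-0.98,0.25,0,0],[0,-0.98,0.25,0,0],[0,-0.98,0.25,0,0],[0,-0.98,0.25,0,0],[0,-0.98,0.25,0,0],[0,-0.98,0.25,0,0],[0,-0.98,0.25,0,0],[0,-0.98,0.25,0,0]]'
python3 -m jog '[[0,-0.98,0.25,0,0],[0,-0.98,0.25,0,0],[0,-0.98,0.25,0,0],[0,-0.98,0.25,0,0],[0,-0.5,0.13,0,0],[0,0,0,0,0],[0,0,0,0,0],[0,0,0,0,0]]'
python3 - <<'E'
from h import *
from cell import env,read_camera
go(.5256,-.321,.05,88.35)
from scipy.spatial.transform import Rotation as R
o=env.get_obs();c=read_camera("wrist")
T=np.eye(4);T[:3,:3]=R.from_euler("xyz",o["tool_rot"],degrees=True).as_matrix();T[:3,3]=o["tool_pos"];T=T@c["T_tool_cam"];c["T"]=T
cv2.imwrite("pics/w4.png",c["color"][...,::-1]);np.savez("pics/w4.npz",**c)
c=read_camera("top");np.savez("pics/t4.npz",**c)
cv2.imwrite("pics/t4.png",c["color"][...,::-1])
E
```

```text
time_s: 15.45
tool_pos: [0.505, -0.2321, 0.0868]
tool_rot: [180.0, -0.0, 88.5]
force: [1.3, -0.3, -2.7]
grip_width: 0.0196
grasp_force: 29.9
time_s: 16.12
tool_pos: [0.5248, -0.3188, 0.0862]
tool_rot: [-180.0, -0.1, 88.5]
force: [0.3, -0.1, -2.6]
grip_width: 0.0193
grasp_force: 29.9
shares [-0.11  0.04  1.81] turn 0.003 | pos [ 0.5248 -0.3188  0.0862] yaw 88.49 F [ 0.3 -0.1 -2.6] t 16.12 w 0.0193
```

View pics/w4.png

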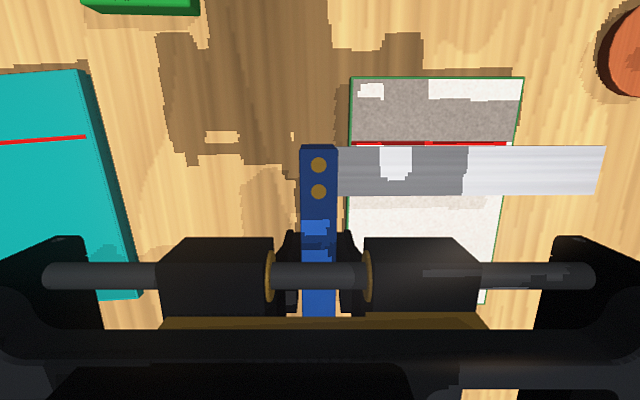

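The wrist view shows the square held square-on. The stock is at columns 302–337, the glass front edge at column 350 and the red line at row 143, just beyond the blade's outer edge (row 147). I lower to about 10 mm above the bench, then measure the offsets.

```bash
python3 -m jog '[[0,0,0,0.6,0],[0,0,0,0.6,0],[0,0,0,0.6,0],[0,0,0,0.15,0],[0,0,0,0,0],[0,0,0,0,0]]'
python3 - <<'E'
from h import *
from cell import env,read_camera
from scipy.spatial.transform import Rotation as R
go(.5256,-.321,.0371,88.35)
o=env.get_obs();c=read_camera("wrist")
T=np.eye(4);T[:3,:3]=R.from_euler("xyz",o["tool_rot"],degrees=True).as_matrix();T[:3,3]=o["tool_pos"];T=T@c["T_tool_cam"];c["T"]=T
np.savez("pics/w5.npz",**c)
t=read_camera("top");np.savez("pics/t5.npz",**t)
a=cv2.resize(c["color"][40:220,250:640,::-1],None,fx=2,fy=2);b=cv2.resize(t["color"][130:230,370:510,::-1],(780,557))[:235]
cv2.imwrite("pics/m5.png",np.vstack([a,b])[:600])
H=hsv(c)
for r in (90,110,130): print(r,H[r,335:360].tolist())
for u in (420,480): print(u,H[130:165,u].tolist())
E
```

```text
time_s: 16.72
tool_pos: [0.5244, -0.3204, 0.047]
tool_rot: [-179.9, -0.0, 88.4]
force: [0.4, -0.3, -3.0]
grip_width: 0.0201
grasp_force: 29.9
shares [-0.03  0.06  0.49] turn 0.001 | pos [ 0.5244 -0.3204  0.047 ] yaw 88.38 F [ 0.4 -0.3 -3. ] t 16.72 w 0.0201
90 [[16, 126, 152], [16, 123, 154], [17, 125, 145], [16, 131, 117], [16, 125, 122], [16, 126, 123], [17, 124, 123], [17, 128, 126], [16, 125, 129], [16, 125, 131], [17, 126, 132], [16, 125, 135], [16, 124, 136], [16, 127, 139], [16, 128, 140], [16, 125, 137], [17, 125, 133], [16, 128, 131], [17, 123, 133], [16, 127, 135], [16, 123, 118], [58, 83, 40], [59, 101, 68], [65, 127, 122], [66, 131, 146]]
110 [[16, 127, 153], [16, 125, 143], [16, 126, 113], [16, 125, 118], [16, 128, 120], [16, 126, 121], [16, 125, 124], [16, 125, 124], [16, 124, 130], [16, 124, 130], [16, 123, 133], [17, 123, 135], [16, 124, 134], [16, 125, 135], [16, 123, 137], [17, 125, 135], [17, 124, 134], [17, 125, 135], [16, 123, 137], [17, 124, 123], [43, 76, 47], [60, 94, 57], [65, 127, 114], [66, 135, 142], [63, 101, 141]]
130 [[16, 125, 153], [16, 121, 154], [16
[... 718 characters left out ...]
, 142], [120, 7, 139], [113, 7, 141], [113, 7, 140], [114, 9, 142], [128, 7, 143], [120, 7, 142], [128, 7, 144], [150, 5, 140], [126, 9, 140], [128, 7, 138], [120, 7, 141]]
480 [[18, 10, 245], [21, 7, 245], [30, 6, 247], [26, 7, 255], [14, 30, 195], [11, 31, 158], [14, 31, 165], [11, 32, 166], [14, 32, 168], [14, 29, 175], [13, 30, 176], [24, 20, 179], [4, 83, 151], [1, 203, 138], [1, 240, 140], [1, 248, 117], [100, 15, 201], [107, 10, 239], [110, 3, 232], [110, 3, 229], [113, 4, 228], [114, 6, 225], [120, 6, 225], [120, 4, 228], [126, 6, 226], [115, 7, 224], [120, 7, 225], [105, 5, 226], [100, 3, 229], [120, 3, 231], [128, 4, 233], [113, 4, 230], [120, 3, 229], [110, 3, 228], [110, 3, 229]]
```

View pics/m5.png

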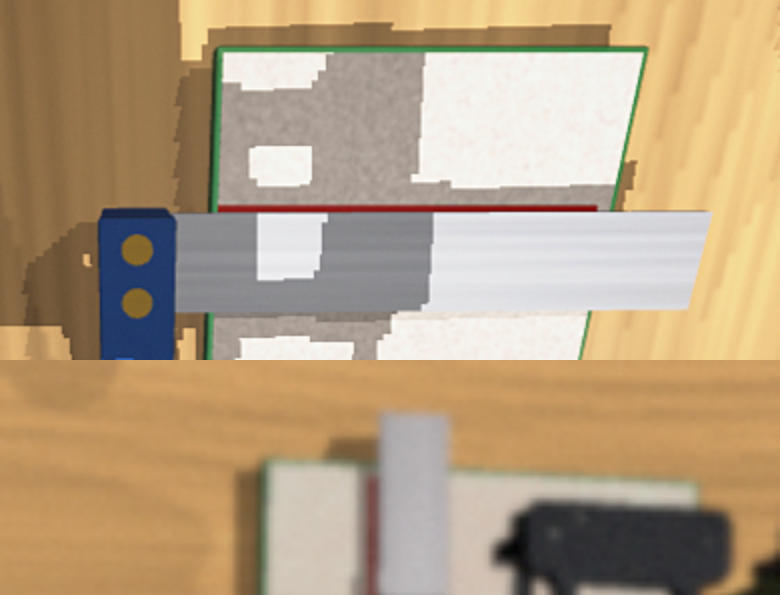

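Run:
```python
from h import *
c=load("w5");T=c["T"];H=hsv(c).astype(int);h,s,v=H[...,0],H[...,1],H[...,2]
ro,bo=[],[]
for u in range(370,540,5):
    col=(s[120:160,u]>120)&((h[120:160,u]<8)|(h[120:160,u]>170)); k=np.flatnonzero(col)+120
    if len(k): ro.append((u,k[0]-.7)); bo.append((u,k[-1]+.5))
fr=[]
for r in range(75,140,5):
    g=np.flatnonzero((h[r,340:370]>50)&(h[r,340:370]<75)&(s[r,340:370]>90)&(v[r,340:370]>90))+340
    if len(g): fr.append((g[0]-.5,r))
st=[]
for r in range(150,195,4):
    k=np.flatnonzero((h[r,290:350]>100)&(h[r,290:350]<130)&(s[r,290:350]>100))+290
    if len(k): st.append((k[-1]+.5,r))
def line(p): 
    vx,vy,x,y=cv2.fitLine(np.float32(p[:,:2]*1000),cv2.DIST_HUBER,0,.01,.01).ravel(); return np.array([vx,vy]),np.array([x,y])
zb=float(0.047-.0371)
for n,p,z in(("red outer",ro,.015),("blade outer",bo,.020+zb),("front",fr,.015),("stock flush",st,.032+zb)):
    d,q=line(ray(c,np.array(p),z,T)); print(n,len(p),"mean",q.round(1),"ang",np.degrees(np.arctan2(d[1],d[0])).round(2))
    if n[0]=="r":dr,qr=d,q
    if n[0]=="b":qb=q
    if n[0]=="f":df,qf=d,q
    if n[0]=="s":qs=q
a=np.radians(-1.65);ex=np.array([np.cos(a),np.sin(a)]);ey=np.array([-np.sin(a),np.cos(a)])
print("blade y rel mark centre:",(qb-qr)@ey+1.5,"gap front:",(qf-qs)@ex)
```

```text
red outer 34 mean [ 604.5 -263.3] ang -1.62
blade outer 34 mean [ 594.5 -263.6] ang -1.62
front 13 mean [ 548.8 -240.6] ang 88.23
stock flush 12 mean [ 535.5 -274.3] ang 87.68
blade y rel mark centre: 0.9533497795819201 gap front: 12.31359215858915
```

```bash
python3 -m jog '[[0,-0.05,0.16,0,0],[0,0,0.16,0,0],[0,0,0.16,0,0],[0,0,0,0.12,0],[0,0,0,0.12,0],[0,0,0,0.12,0],[0,0,0,0.12,0],[0,0,0,0,0]]'
python3 -m jog '[[0.3,0,0,0,0],[0.3,0,0,0,0],[0.3,0,0,0,0],[0.3,0,0,0,0],[0.3,0,0,-0.4,0],[0.3,0,0,-1,0],[0.3,0,0,-1,0],[0.3,0,0,0,0]]'
python3 -c "
from h import *
go(.5356-.055,-.321,.036,178.3)"
```

```text
time_s: 17.48
tool_pos: [0.5341, -0.3217, 0.0375]
tool_rot: [-180.0, -0.0, 88.4]
force: [-0.5, -0.1, -0.9]
grip_width: 0.0196
grasp_force: 29.9
time_s: 18.15
tool_pos: [0.5366, -0.3236, 0.0907]
tool_rot: [179.6, 0.2, 88.4]
force: [1.1, -0.7, 0.2]
grip_width: 0.026
grasp_force: 0.0
shares [ 0.05 -2.81  2.73] turn -1.998 | pos [ 0.5366 -0.3236  0.0907] yaw 88.37 F [ 1.1 -0.7  0.2] t 18.15 w 0.026
```

```bash
python3 -m jog '[[0,0.1,-0.9,0,0],[0,0,-0.9,0,0],[0,0,-0.9,0,0],[0,0,0,0.85,0],[0,0,0,0.85,0],[0,0,0,0.85,0],[0,0,0,0.8,0],[0,0,0,0,0],[0,0,0,0,0]]'
python3 - <<'E'
from h import *
from cell import env,read_camera
go(.5117,-.321,.024,88.35)
from scipy.spatial.transform import Rotation as R
o=env.get_obs();c=read_camera("wrist")
T=np.eye(4);T[:3,:3]=R.from_euler("xyz",o["tool_rot"],degrees=True).as_matrix();T[:3,3]=o["tool_pos"];T=T@c["T_tool_cam"];c["T"]=T
np.savez("pics/w6.npz",**c);cv2.imwrite("pics/w6.png",c["color"][:,:,::-1])
E
```

```text
time_s: 18.9
tool_pos: [0.4804, -0.3183, 0.0189]
tool_rot: [-180.0, 0.0, 88.4]
force: [-0.9, -1.2, -0.4]
grip_width: 0.0004
grasp_force: 0.0
shares [-0.09  1.57 -0.25] turn 0.001 | pos [ 0.4804 -0.3183  0.0189] yaw 88.38 F [-0.9 -1.2 -0.4] t 18.9 w 0.0004
```

View pics/w6.png

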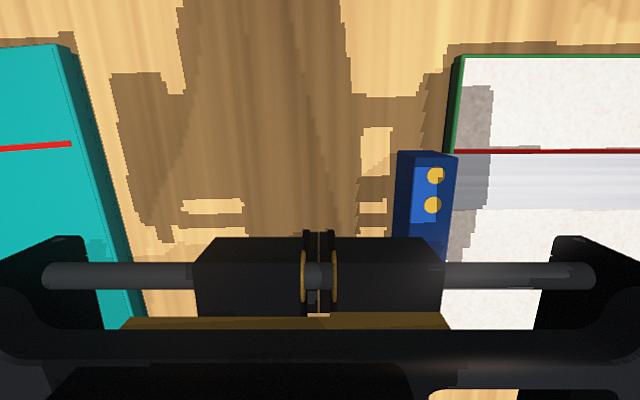

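The wrist view shows the stock (columns 395–455) just short of the glass front edge (column 457), with the blade's edge on the red line (row 151). The closed fingers are behind the stock, so I push gently.

```bash
python3 -m jog '[[0,-0.05,0.4,-0.2,0],[0,0,0.4,0,0],[0,0,0.3,0,0],[0,0,0.1,0,0],[0,0,0.1,0,0],[0,0,0,0,0]]' 
python3 -m jog '[[0,0,0.05,0,0],[0,0,0.05,0,0],[0,0,0,0,0]]' 
python3 -m jog '[[0,0,0.05,0,0],[0,0,0.05,0,0],[0,0,0,0,0]]'
```

```text
time_s: 19.45
tool_pos: [0.5069, -0.3197, 0.0228]
tool_rot: [-180.0, 0.0, 88.4]
force: [0.7, 0.2, 0.5]
grip_width: 0.0005
grasp_force: 0.0
time_s: 19.7
tool_pos: [0.5084, -0.32, 0.0229]
tool_rot: [180.0, -0.0, 88.4]
force: [0.3, 0.9, 0.4]
grip_width: 0.0005
grasp_force: 0.0
time_s: 19.95
tool_pos: [0.5106, -0.32, 0.023]
tool_rot: [180.0, -0.0, 88.4]
force: [-0.6, 0.4, 0.3]
grip_width: 0.0005
grasp_force: 0.0
```

```bash
for i in 1 ; do :; done
python3 -m jog '[[0,0,0.05,0,0],[0,0,0.05,0,0],[0,0,0,0,0]]' | grep -E "pos|^force"
python3 -m jog '[[0,0,0.05,0,0],[0,0,0.05,0,0],[0,0,0,0,0]]' | grep -E "pos|^force"
python3 -m jog '[[0,0,0.05,0,0],[0,0,0,0,0]]' | grep -E "pos|^force"
```

```text
tool_pos: [0.5127, -0.32, 0.023]
force: [0.5, -0.1, -0.1]
tool_pos: [0.5139, -0.3202, 0.023]
force: [-2.1, -0.0, 2.4]
tool_pos: [0.5145, -0.3203, 0.0229]
force: [-5.0, 1.2, 3.0]
```

```bash
python3 -m jog '[[0,0,0.05,0,0],[0,0,0,0,0]]' | grep -E "pos|^force"
python3 -m jog '[[0,0,0.05,0,0],[0,0,0,0,0]]' | grep -E "pos|^force"
python3 -m jog '[[0,0,0.05,0,0],[0,0,0,0,0]]' | grep -E "pos|^force"
```

```text
tool_pos: [0.516, -0.3204, 0.0229]
force: [-3.9, 0.6, 3.1]
tool_pos: [0.5163, -0.3204, 0.0229]
force: [-6.4, 1.1, 4.8]
tool_pos: [0.5163, -0.3204, 0.0229]
force: [-8.7, 1.8, 7.3]
```

```bash
python3 -m jog '[[0,0,0.05,0,0],[0,0,0,0,0],[0,0,0,0,0]]' | grep -E "pos|^force"
python3 - <<'E'
from h import *
from cell import env,read_camera
from scipy.spatial.transform import Rotation as R
o=env.get_obs();c=read_camera("wrist")
T=np.eye(4);T[:3,:3]=R.from_euler("xyz",o["tool_rot"],degrees=True).as_matrix();T[:3,3]=o["tool_pos"];T=T@c["T_tool_cam"];c["T"]=T
np.savez("pics/w7.npz",**c)
cv2.imwrite("pics/w7.png",cv2.resize(c["color"][90:250,360:560,::-1],None,fx=3.6,fy=3.6,interpolation=cv2.INTER_CUBIC))
E
```

```text
tool_pos: [0.5163, -0.3204, 0.0229]
force: [-10.9, 1.3, 10.5]
```

View pics/w7.png

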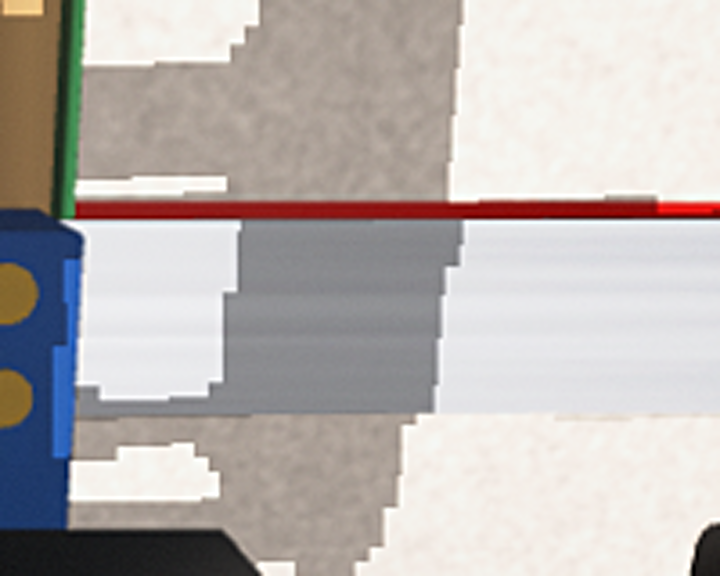

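The crop shows the stock against the glass front edge (column 60–80) and the blade's outer edge along the lower side of the red line (row 215). I back off, raise the arm, and check from all views.

```bash
python3 -m jog '[[0,0,-0.1,0,0],[0,0,-0.2,0,0],[0,0,-0.8,0,0],[0,0,-0.8,0,0],[0,0,-0.5,-0.8,0],[0,0,-0.5,-1,0],[0,0,-0.5,-1,0],[0,0,0,-1,0],[0,0,0,-1,0],[0,0,0,-1,0],[0,0,0,0,0],[0,0,0,0,0]]' | grep -E "time|pos|^force"
python3 - <<'E'
from h import *
from cell import env,read_camera
from scipy.spatial.transform import Rotation as R
o=env.get_obs();c=read_camera("wrist")
T=np.eye(4);T[:3,:3]=R.from_euler("xyz",o["tool_rot"],degrees=True).as_matrix();T[:3,3]=o["tool_pos"];T=T@c["T_tool_cam"];c["T"]=T
np.savez("pics/w8.npz",**c)
t=read_camera("top");np.savez("pics/t8.npz",**t);s=read_camera("scene");np.savez("pics/s8.npz",**s)
a=cv2.resize(c["color"][:,:,::-1],(560,350));z=cv2.resize(s["color"][205:285,140:280,::-1],(560,240))
cv2.imwrite("pics/m8.png",np.vstack([a,z]))
E
```

```text
time_s: 22.42
tool_pos: [0.4532, -0.3185, 0.1401]
force: [-0.1, 0.0, 0.4]
```

View pics/m8.png

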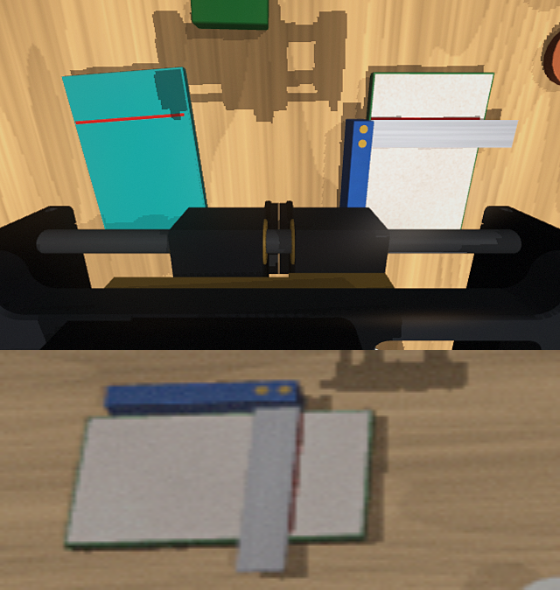

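The wrist view shows the stock seated along the front edge and the blade edge at the red line. The scene crop shows the same, with a sliver of red beside the blade. A last numeric check follows.

Run:
```python
from h import *
def line(p):
    vx,vy,x,y=cv2.fitLine(np.float32(p[:,:2]*1000),cv2.DIST_HUBER,0,.01,.01).ravel(); return np.array([vx,vy]),np.array([x,y])
def seg(c,T,axis,lo,hi,step,a0,a1,test,end,z):
    H=hsv(c).astype(int);out=[]
    for k in range(lo,hi,step):
        L=H[a0:a1,k] if axis=="c" else H[k,a0:a1]
        i=np.flatnonzero(test(L[:,0],L[:,1],L[:,2]))+a0
        if len(i)>1: e=i[0]-.5 if end==0 else i[-1]+.5; out.append((k,e) if axis=="c" else (e,k))
    d,q=line(ray(c,np.array(out),z,T)); 
    if d[0]<0 and axis=="c": d=-d
    if d[1]<0 and axis=="r": d=-d
    return q,np.degrees(np.arctan2(d[1],d[0])),len(out)
red=lambda h,s,v:((h<8)|(h>170))&(s>110)
grn=lambda h,s,v:(h>45)&(h<80)&(s>80)&(v>85)
blu=lambda h,s,v:(h>100)&(h<130)&(s>100)
c=load("w8");T=c["T"]
ro=seg(c,T,"c",440,545,4,120,150,red,0,.015);bo=seg(c,T,"c",440,545,4,120,150,red,1,.02)
fr=seg(c,T,"r",88,134,3,410,440,grn,0,.015);sf=seg(c,T,"r",146,232,4,380,440,blu,1,.032)
H=hsv(c).astype(int)
for n,r in zip(("red","blade","front","stock"),(ro,bo,fr,sf)):print(n,r[0].round(1),r[1].round(2),r[2])
a=np.radians(-1.65);ex=np.array([np.cos(a),np.sin(a)]);ey=np.array([-np.sin(a),np.cos(a)])
print("blade y",(bo[0]-ro[0])@ey+1.5,"gap",(fr[0]-sf[0])@ex)
# square flat: heights
t=load("t8");P=pts(t);Ht=hsv(t).astype(int);m=np.zeros(P.shape[:2],bool);m[150:230,400:510]=1
b=big(m&(t["range_z"]>0)&blu(Ht[...,0],Ht[...,1],Ht[...,2]));p=P[b];print("stock top",b.sum(),np.median(p[:,2]),box(p[p[:,2]>.026][:,:2]))
s=load("s8");P=pts(s);H=hsv(s);z=P[...,2];v=H[...,2].astype(int)
m=np.zeros(z.shape,bool);m[130:260,370:490]=1;m&=(s["range_z"]>0)
A=big(m&(H[...,1]<60)&(v>80)&(z>.034)&(z<.2)&(P[...,0]>.48)&(P[...,0]<.68)); q=P[A];C=np.c_[q[:,:2],np.ones(len(q))];f=np.linalg.lstsq(C,q[:,2],rcond=None)[0]
print("panel",np.arctan(np.hypot(*f[:2])))
```

```text
red [ 613.3 -263.2] -1.58 27
blade [ 599.  -265.2] -1.58 27
front [ 548.6 -241.9] 88.42 6
stock [ 546.1 -297.2] 88.08 22
blade y -0.8533695253735822 gap 0.9826710012725428
stock top 343 0.03139146757350608 ((521.4356079101562, -305.3234558105469), (45.327972412109375, 85.65975952148438), 1.6895076036453247)
panel 0.7924574127299645
```

```bash
python3 -c "
from cell import env
print(env.sign_off())"
```

```text
the job is handed in; nothing more can be done
None
```

The job is handed in with no result shown: by camera the light panel stands at 0.79 rad (45°), and the square was pressed against the glass with about 11 N, its blade edge about 1 mm from the red mark. One check was less clear, as the last image put the stock about 1 mm off the front edge (1.5 mm allowed), which I judged to be measurement error because the push had stalled firmly against the glass.

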